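# Set up the bracelet wire bender

### The arm

A 7-joint arm with a two-finger parallel gripper is mounted at the origin on the work surface. World frame = base frame: x ahead of the robot, y to its left, z up, the work surface at z = 0. Lengths are in m, angles in rad, forces in N, time in s.
With the tool pointing down it reaches from about 0.4 to 0.875 m from the base axis. Payload 19.3 kg.
Tool frame: the origin (TCP) lies on the centre line of the jaws, within the pads' length; the fingertips stand 14 mm ahead of it and the grasp point (between the pads) lies 5 mm behind it; z points along the fingers, y is the direction in which the jaws open and shut (so a half turn about z gives the same grasp; the last joint's range is limited). The gripper opens to 85 mm and grips with 20 to 120 N. Pads are 22 mm wide; open, the fingers measure 114 mm over their backs; the gripper's body (76 mm by 85 mm) begins 54 mm behind the grasp point. The pads swing forward as they close: fully open they stand 13 mm farther back than shut.
Start: joints at [-1.344, 0.521, -0.036, 1.599, 0.021, 1.021, -0.113], TCP at [0.183, 0.598, 0.245] pointing down, gripper open.
Joint ranges: [-2.91, 2.91], [-0.3, 2.13], [-1.5, 1.42], [0.17, 2.43], [-1.26, 4.41], [0.16, 1.93], [-2.52, 2.52]. Speed limits (rad/s): [1.89, 1.89, 2.39, 2.39, 3.01, 3.01, 3.01].

### API

Orientations are given as [roll, pitch, yaw] about the fixed x, y, z axes, in that order (R = Rz(yaw) Ry(pitch) Rx(roll)).
In Python, from workcell import sensors, viewer, ticket gives the robot as it stands.
- The arm moves only by the shell command python3 -m creep 'ROWS' [FORCE]. ROWS is JSON, a list of rows, each a list of 3 entries, a list of its own where there are three numbers: the shift along the world's x, y, z in cm, then the turn about the world's z in rad, then the finger opening in cm, from 0 to 8.54. In form: [[[x, y, z], roll, gripper], ...]. A call has 1 to 12 rows; each row shifts and turns the pose as measured when the row begins; what a row does not reach is not made up. A row lasts 1/12 s, in which the tool goes at most 41.7 mm and 7.16 degrees, less where a joint would pass 70% of its speed; a pose out of reach is approached as far as the arm can. A call with a gripper value outside its range is refused whole. The fingers move at their own pace and stop on an object; FORCE is the grip in N (left out, the last holds). Time passes only in rows, so rows that do not move let the fingers close. It gives the time, the measured TCP pose, the force and the opening at its end, in the units of the state.
- sensors.observe(): the state, without advancing time (a new reading comes with each control period).
- viewer.grab_frame(name): name is "scene" or "side" or "wrist"; returns (picture, depth): 400x640x3 uint8, blue, green, red; 400x640 float32, m along the optical axis (not along the pixel's ray), 0 where there is no reading.
- viewer.camera_info(name): a dict with "vertical_fov" (degrees; the focal length in pixels is half the picture's height over the tangent of half this angle, whatever the lens; pixels are square), "cx", "cy" (the principal point, pixels), "dist_coeffs" ([k1, k2, p1, p2, k3] as OpenCV has them; the pictures are not rectified), "world_from_camera" (4x4, takes a point from camera to world coordinates). Camera axes: x right, y down, z forward; pixel columns grow to the right and rows downward; lengths in m; the calibration is good to about 2 mm. A picture is of the moment at which its call begins: read the wrist's pose just before it. camera_info takes no time and is no camera call; for the wrist camera it gives the pose at the moment of the call.
- ticket.job_done(): hands the job in, once; it reports no verdict.
Trained networks look in the newest picture that a camera, given by its name, has taken for a name from the list of things; names that differ only in an ending like _2 or _b are one class to them, and where a whole thing is asked for, a point or a joint stands for the part that bears it (a point fixed in the world has none). Each returns a list of dicts, best first, with "score" (0 to 1); they miss things now and then, are a little off and sometimes report something else, mostly with a low value. They report only what shows in the picture. A call takes as long as a camera call. They do not tell look-alikes from the thing itself.
- viewer.search_frame(label, camera): "extent" ([left, top, width, height] in pixels, round what is visible of it).
- viewer.landmark_of(label, camera): "at" ([column, row] in pixels: a listed point, or the origin of a listed thing).
The state is a dict: "clock": time; "qpos": joint angles; "qd": joint speeds; "joint_efforts": joint torques, N m; "position": TCP position; "tool_rot": TCP orientation; "force": force on the tool from outside, world axes, zero at the start; "moment": the same for the moment, N m; "grip_width": finger opening in m.
Only numpy, scipy, OpenCV 4.12 (cv2) and the standard library are available. Lean on these libraries where they do the work, as an engineer would, in place of code of your own. Each camera call takes 0.05 s, during which the arm holds its last target. There are 200 camera calls.

### The job

Set up the wire bender for the next bracelet: lift the pattern hanger off its short parking stand, hook it onto the long rail about a hand's width to one side of the brass pointer, slide it along the rail until it hangs centred over the pointer, and let go of it. Then pick up the cast lever by its balance point and hold it level above the bender, with its hub centred over the pivot post and its roller over the fork, clear of the post by about two finger-widths (30 mm); finish while still holding it there. Leave the other things on the table where they are.

Things in the scene. Friction and masses are not known exactly. Their poses are not given: they have to be found in the camera images.
- hanger_tab (a point): Pattern hanger, one rigid aluminium piece: saddle hook (inverted U open downwards), thin front plate with a bracelet outline, grip tab standing up from the saddle. This point: on the tab, where to pinch it, 32 mm above the saddle's underside. Tab 8 mm thick (x), 24 wide (y), top 20 mm above, foot 24 mm below this point. Axes: z up, y along the bar it hangs on, x from front plate to back leg.
- hanger_saddle (a point): Centre of the saddle's underside, 32 mm below the tab point, same axes (as found, the front plate faces the robot). Hung, it lies on the middle of the bar's top face. Channel 18 mm wide; back leg reaches 28 mm, front plate (50 wide, 4 thick) 85 mm below this point; in x the piece spans -13 to +19 mm. Mass 0.11 to 0.23 kg.
- rail_mid (a point): Middle of the top face of the long rail: fixed square aluminium bar, 12 x 12 mm, 300 long, top 160 mm above the table, end posts flush with its top, on a wooden foot 80 x 330 mm, 12 high. x across the rail, away from the robot; y along it, to the robot's left; z up. The hanger's middle may lie up to 115 mm either side of this point.
- mark_tip (a point): The mark: a brass pointer (block 16 mm wide with a thin ridge) fixed on the long rail's foot, jutting out on the robot's side. This point lies straight under the rail's centre line, 38 mm above the table. Axes as the rail's. The hanger is at the mark when its saddle's middle is straight above this point.
- parking: Short stand on which the hanger hangs at the start: fixed, steel bar 12 x 12 mm, 100 long along its y, top 125 mm above the table; wooden foot 70 x 130 mm. Origin: centre of the foot's underside.
- lever_balance (a point): Balance point (centre of mass as seen from above) of the cast lever, at mid-height of its bar, 24 mm above the lever's underside, 55 mm from the hub's axis. The lever is a rigid dark steel piece lying flat: heavy round hub at one end, straight bar 14 mm wide (y) and 16 high with 16 mm free under it, roller foot under the far end. Axes: x from hub to roller, z up. Mass 0.55 to 0.9 kg.
- lever_hub (a point): Centre of the underside of the lever's hub (44 mm across, 36 high, with an upright bore 22 mm across). Same axes as lever_balance, which lies 55 mm along x and 24 mm up from here.
- lever_roller (a point): Centre of the underside of the lever's roller foot (26 mm across, 16 high), 185 mm from lever_hub along x; it ends 198 mm from the hub's axis. Same axes.
- post_top (a point): Top centre of the wire bender's pivot post (16 mm across), 62 mm above the table. The bender is a fixed grey bed 260 x 90 mm, 12 high, with the post (on a 44 mm disc) at one end and a fork of two steel prongs (tops 42 mm above the table) at the other. Axes: x from the post to the fork, whose middle lies 185 mm from the post; z up.
- spool: Bystander, loose: grey plastic wire spool lying flat, 70 mm across, 26 high. Origin: centre of its underside. Leave alone.
- jar: Bystander, loose: small amber glass jar, 60 mm across, 75 high. Origin: centre of its underside. Leave alone.
- bowl: Bystander, loose: white ceramic bowl, 90 mm across, 40 high. Origin: centre of its underside. Leave alone.
- bracelet: Bystander, loose: bead bracelet lying flat, 74 mm across, 12 high. Origin: centre of its underside. Leave alone.
- pliers: Bystander, loose: pliers lying flat, about 140 mm long, 14 high. Origin: centre of its underside. Leave alone.
- glue: Bystander, loose: white plastic bottle, 40 mm across, 90 high. Origin: centre of its underside. Leave alone.
Mind the look-alikes: they are no part of the job. Of the things shaped like the part that bears hanger_tab, the aluminium one is meant. Several things look just like the part that bears lever_balance: the one meant starts nearest to the robot's base.

How it is judged:
By the outcome, as a careful person would: the job done as asked, in the order asked, and still so for the second after the job is handed in, while the arm keeps its last pose, push and grip.
It also fails if it takes over 58 s, if anything falls off the work surface, if the arm or the gripper's body presses on something with over 40 N, if the wrist force passes 120 N, or if a joint passes its speed limit or range.

## Working session

There is one attempt and no reset: what is moved stays moved. The work goes in short steps, Python scripts to look and compute and a shell command to move; the robot and the scene stay as the last step left them, time stands still between calls to the robot, and variables do not carry over. Pictures are saved under pics/ and viewed, about 8 in all and at most 12, crops included, and the job is handed in when it is done.

```bash
mkdir -p pics; ls
cat > h.py <<'E'
import numpy as np,cv2
from workcell import sensors,viewer,ticket
def ray(cam,px,info=None):
    i=info or viewer.camera_info(cam);f=200/np.tan(np.radians(i["vertical_fov"])/2)
    K=np.array([[f,0,i["cx"]],[0,f,i["cy"]],[0,0,1]])
    n=cv2.undistortPoints(np.array([[px]],float),K,np.array(i["dist_coeffs"],float))[0,0]
    T=np.array(i["world_from_camera"]);return T[:3,3],T[:3,:3]@np.array([n[0],n[1],1.]),
def atz(cam,px,z,info=None):
    o,d=ray(cam,px,info);return (o+d*(z-o[2])/d[2]).round(4)
def atd(cam,px,D,info=None):
    o,d=ray(cam,px,info);c,r=map(int,np.round(px));return (o+d*D[r,c]).round(4)
def proj(cam,P,info=None):
    i=info or viewer.camera_info(cam);f=200/np.tan(np.radians(i["vertical_fov"])/2)
    K=np.array([[f,0,i["cx"]],[0,f,i["cy"]],[0,0,1]]);T=np.linalg.inv(np.array(i["world_from_camera"]))
    return cv2.projectPoints(np.array(P,float).reshape(-1,3),cv2.Rodrigues(T[:3,:3])[0],T[:3,3],K,np.array(i["dist_coeffs"],float))[0][:,0]
E
python3 - <<'E'
from h import *
Z=dict(hanger_tab=.157,hanger_saddle=.125,rail_mid=.16,mark_tip=.038,parking=0,lever_balance=.024,lever_hub=0,lever_roller=0,post_top=.062,spool=0,jar=0,bowl=0,bracelet=0,pliers=0,glue=0)
s=sensors.observe();print(s["clock"],s["position"],s["tool_rot"],s["grip_width"])
for c in("scene","side"):
    p,D=viewer.grab_frame(c);cv2.imwrite(f"pics/{c}0.png",p);np.save(f"{c}D.npy",D)
    print(c,np.array(viewer.camera_info(c)["world_from_camera"]).round(2).tolist())
    for n,z in Z.items():
        for r in viewer.landmark_of(n,c)[:5]:
            if r["score"]>.3:print(n,round(r["score"],2),np.round(r["at"]),atz(c,r["at"],z)[:2])
E
```

```text
pics
0.0 [0.18274311 0.5973705  0.24470721] [-3.14045849e+00  8.12023902e-05  2.84478858e+00] 0.085157191386847
scene [[0.52, 0.6, -0.61, 1.48], [0.85, -0.37, 0.38, -0.61], [0.0, -0.71, -0.7, 1.19], [0.0, 0.0, 0.0, 1.0]]
hanger_tab 0.73 [361. 157.] [0.4433 0.2315]
hanger_tab 0.67 [441. 191.] [0.7679 0.3668]
hanger_saddle 0.64 [360. 159.] [0.4197 0.2478]
hanger_saddle 0.48 [433. 187.] [0.711  0.3888]
rail_mid 0.7 [381. 183.] [0.6157 0.1991]
mark_tip 0.37 [365. 207.] [0.5983 0.1502]
parking 0.63 [357. 184.] [0.4341 0.2277]
lever_balance 0.75 [160. 249.] [ 0.3698 -0.6143]
lever_balance 0.65 [285. 210.] [ 0.4318 -0.1287]
lever_hub 0.93 [298. 214.] [ 0.4594 -0.0812]
lever_hub 0.85 [167. 263.] [ 0.4253 -0.6105]
lever_hub 0.4 [286. 212.] [ 0.4205 -0.1154]
lever_roller 0.81 [145. 231.] [ 0.2272 -0.6394]
lever_roller 0.78 [261. 231.] [ 0.4614 -0.2526]
lever_roller 0.51 [359. 186.] [0.4453 0.2321]
post_top 0.7 [326. 230.] [ 0.639  -0.0607]
post_top 0.38 [288. 212.] [ 0.48   -0.1361]
spool 0.49 [362. 159.] [0.2991 0.3544]
jar 0.66 [227. 282.] [ 0.6183 -0.4567]
bowl 0.89 [217. 255.] [ 0.486  -0.
[... 699 characters left out ...]
8.] [0.5248 0.4661]
lever_balance 0.96 [299. 240.] [ 0.4442 -0.1145]
lever_balance 0.79 [380. 362.] [ 0.3522 -0.6169]
lever_balance 0.44 [280. 223.] [0.441  0.0158]
lever_hub 0.64 [398. 354.] [ 0.4169 -0.613 ]
lever_hub 0.62 [293. 240.] [ 0.4439 -0.073 ]
lever_roller 0.91 [326. 266.] [ 0.4605 -0.2543]
post_top 0.63 [342. 208.] [ 0.6591 -0.0739]
spool 0.4 [242. 185.] [0.4685 0.4143]
jar 0.82 [408. 285.] [ 0.6136 -0.4603]
jar 0.64 [246. 176.] [0.5196 0.4862]
bowl 0.67 [373. 297.] [ 0.4932 -0.4378]
bracelet 0.58 [278. 225.] [0.4453 0.0357]
pliers 0.77 [276. 275.] [ 0.3082 -0.204 ]
pliers 0.62 [241. 183.] [0.4714 0.4351]
glue 0.48 [351. 198.] [0.8069 0.0538]
glue 0.31 [278. 226.] [0.4421 0.0337]
```

Run:
```python
import cv2,numpy as np
a=cv2.imread("pics/scene0.png")[130:290,120:460];b=cv2.imread("pics/side0.png")[120:390,200:440]
a=cv2.resize(a,(800,376),interpolation=cv2.INTER_CUBIC)
cv2.imwrite("pics/sc1.png",a);cv2.imwrite("pics/si1.png",cv2.resize(b,(533,600),interpolation=cv2.INTER_CUBIC))
```

```text
(no output)
```

View pics/sc1.png

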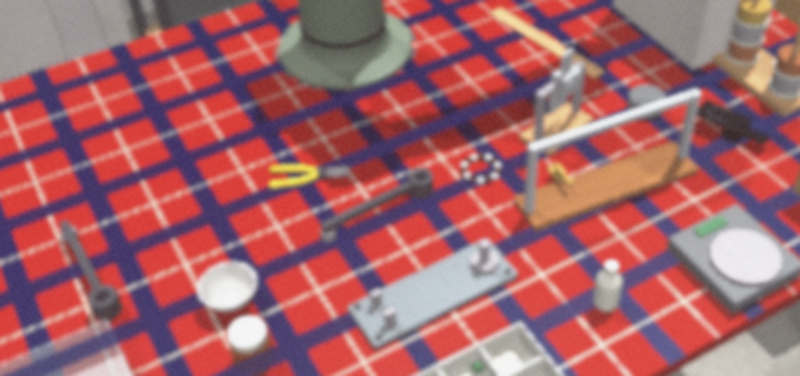

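View pics/si1.png

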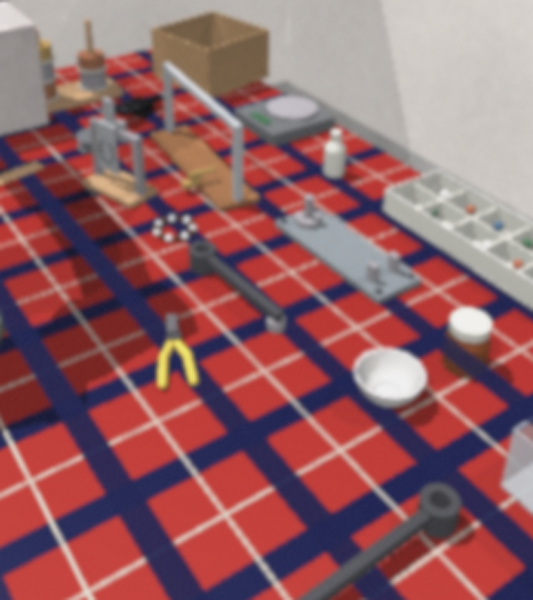

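The scene crop shows two cast levers. One is at scene px (285,210), with its hub at about (0.45,-0.08), 0.46 m from the base. The other is at px (160,249), 0.71 m away, so the first is the nearest one. Two hangers: the aluminium one sits on the parking stand at px (361,157), and a dark look-alike lies at about px (433,182). Next I'll get rough yaws.

Run:
```python
from h import *
def yaw(a,b):d=b-a;return round(float(np.arctan2(d[1],d[0])),3),round(float(np.hypot(*d[:2])),3)
for n,c,z,A,B in [("rail","scene",.16,(346.5,193),(416.6,169.5)),("rail","side",.16,(307,177.6),(275,149)),
 ("lever","scene",0,(298,214),(261,231)),("lever","side",0,(293,240),(326,266)),
 ("bender post-fork mid","scene",.05,(326,233),(282,261)),("bender","side",.05,(339,211),(371,243))]:
    a,b=atz(c,A,z),atz(c,B,z);print(n,c,a,b,yaw(a,b))
i=viewer.camera_info("wrist");print(i["vertical_fov"],np.array(i["world_from_camera"]).round(3).tolist())
p,D=viewer.grab_frame("wrist");print(np.median(D))
# hanger cloud, height>0.1
for c in("scene","side"):
    D=np.load(c+"D.npy");P=[]
    for r in range(120,240):
        for q in range(230,440):
            if D[r,q]>0:P.append(atd(c,(q,r),D))
    P=np.array(P)
    for nm,(x0,x1,y0,y1,z0,z1) in dict(hang=(.35,.5,.12,.32,.10,.2),rail=(.5,.75,.02,.4,.14,.18)).items():
        S=P[(P[:,0]>x0)&(P[:,0]<x1)&(P[:,1]>y0)&(P[:,1]<y1)&(P[:,2]>z0)&(P[:,2]<z1)]
        print(c,nm,len(S));
        if len(S)>10:
            m=np.median(S,0);w,v=np.linalg.eigh(np.cov((S-m)[:,:2].T));print(m,S.min(0),S.max(0),v[:,1])
```

```text
rail scene [0.5939 0.0553 0.16  ] [0.6259 0.3707 0.16  ] (1.47, 0.317)
rail side [0.5786 0.0431 0.16  ] [0.6148 0.3615 0.16  ] (1.458, 0.32)
lever scene [ 0.4571 -0.0818  0.    ] [ 0.4622 -0.2512  0.    ] (-1.541, 0.169)
lever side [ 0.4436 -0.075   0.    ] [ 0.4597 -0.2538  0.    ] (-1.481, 0.18)
bender post-fork mid scene [ 0.6409 -0.063   0.05  ] [ 0.6708 -0.2647  0.05  ] (-1.424, 0.204)
bender side [ 0.6467 -0.0714  0.05  ] [ 0.613  -0.2891  0.05  ] (-1.724, 0.22)
67.68282012258146 [[0.292, 0.914, 0.282, 0.111], [0.956, -0.28, -0.084, 0.62], [0.002, 0.294, -0.956, 0.374], [0.0, 0.0, 0.0, 1.0]]
0.33594942Traceback (most recent call last):
  File "<stdin>", line 14, in <module>
  File "h.py", line 11, in atd
    o,d=ray(cam,px,info);c,r=map(int,np.round(px));return (o+d*D[r,c]).round(4)
        ~~~^^^^^^^^^^^^^
  File "h.py", line 4, in ray
    i=info or viewer.camera_info(cam);f=200/np.tan(np.radians(i["vertical_fov"])/2)
              ~~~~~~~~~~~~~~~~~~^^^^^
ValueError: time passes only in moves, steps and waits
```

```bash
python3 -m creep '[[[2.0,-3.1,1.0],-0.108,8.5],[[2.0,-3.1,1.0],-0.108,8.5],[[2.0,-3.1,1.0],-0.108,8.5],[[2.0,-3.1,1.0],-0.108,8.5],[[2.0,-3.1,1.0],-0.108,8.5],[[2.0,-3.1,1.0],-0.108,8.5],[[2.0,-3.1,0.5],-0.108,8.5],[[2.0,-3.1,0.5],-0.108,8.5],[[2.0,-3.1,0.5],-0.108,8.5],[[2.0,-3.1,0],-0.108,8.5],[[2.0,-3.1,0],-0.108,8.5],[[2.0,-3.1,0],-0.108,8.5]]' 60
```

```text
clock: 2.65
position: [0.4239, 0.2128, 0.3236]
tool_rot: [3.14, -0.01, 1.503]
force: [0.9, 0.2, -0.2]
grip_width: 0.085
```

```bash
cat > wl.py <<'E'
from h import *
import sys
def look(name,labels):
    s=sensors.observe();i=viewer.camera_info("wrist");p,D=viewer.grab_frame("wrist")
    cv2.imwrite(f"pics/{name}.png",p);np.savez(name+".npz",D=D,p=p);import json
    json.dump({k:np.array(v).tolist() for k,v in i.items()},open(name+".json","w"))
    print(s["clock"],np.round(s["position"],4),np.round(s["tool_rot"],3),s["grip_width"],np.round(s["force"],1))
    for n,z in labels.items():
        for r in viewer.landmark_of(n,"wrist")[:3]:
            if r["score"]>.3:print(n,round(r["score"],2),np.round(r["at"]),atz("wrist",r["at"],z,i))
    return i,p,D
def cloud(D,i):
    f=200/np.tan(np.radians(i["vertical_fov"])/2);K=np.array([[f,0,i["cx"]],[0,f,i["cy"]],[0,0,1]])
    r,c=np.nonzero(D);n=cv2.undistortPoints(np.stack([c,r],1).astype(float)[:,None],K,np.array(i["dist_coeffs"],float))[:,0]
    d=D[r,c][:,None];X=np.hstack([n*d,d]);T=np.array(i["world_from_camera"]);return X@T[:3,:3].T+T[:3,3]
def rect(P,nm,lo,hi):
    S=P[np.all((P>lo)&(P<hi),1)]
    if len(S)<10:print(nm,"few",len(S));return
    (cx,cy),(w,h),a=cv2.minAreaRect((S[:,:2]*1000).astype(np.float32));print(nm,len(S),"c",round(cx,1),round(cy,1),"wh",round(w,1),round(h,1),"ang",round(a,1),"zmed",np.median(S[:,2]).round(4),"mean",S.mean(0).round(4))
E
python3 - <<'E'
from wl import *
i,p,D=look("w1",dict(hanger_tab=.157,hanger_saddle=.125,rail_mid=.16,mark_tip=.038,parking=0))
P=cloud(D,i)
rect(P,"tabtop",[.36,.12,.168],[.5,.32,.19]);rect(P,"saddle",[.36,.12,.125],[.5,.32,.145]);rect(P,"bar",[.36,.12,.115],[.5,.32,.145]);rect(P,"rail",[.52,.0,.152],[.7,.42,.17])
E
```

```text
2.65 [0.4239 0.2128 0.3236] [ 3.14  -0.01   1.503] 0.08501534228079012 [ 0.9  0.2 -0.2]
hanger_tab 0.82 [330. 161.] [0.432  0.2371 0.157 ]
hanger_saddle 0.67 [332. 158.] [0.4353 0.2347 0.125 ]
rail_mid 0.56 [505. 171.] [0.6049 0.2157 0.16  ]
mark_tip 0.67 [444. 204.] [0.5958 0.1425 0.038 ]
parking 0.74 [334. 152.] [0.4409 0.2243 0.    ]
tabtop 227 c 434.0 235.1 wh 8.0 24.0 ang 16.2 zmed 0.1771 mean [0.4339 0.2357 0.1769]
saddle 1469 c 440.6 223.6 wh 32.0 123.5 ang 16.5 zmed 0.1327 mean [0.4371 0.2326 0.1305]
bar 1781 c 440.7 223.3 wh 32.0 124.2 ang 16.5 zmed 0.1316 mean [0.4376 0.2305 0.1294]
rail 5273 c 604.6 217.4 wh 293.9 14.9 ang 84.1 zmed 0.1602 mean [0.6052 0.2377 0.1593]
```

View pics/w1.png

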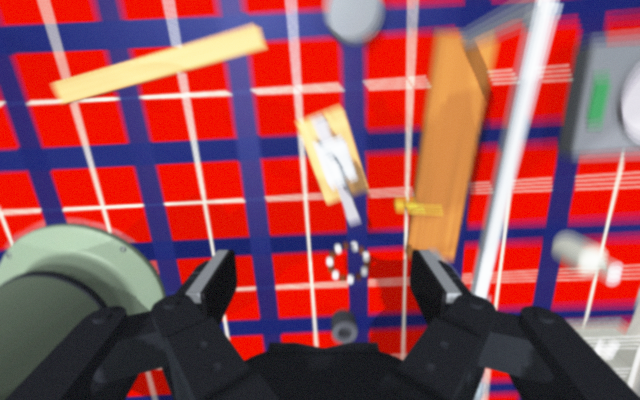

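The wrist picture shows the pale aluminium hanger at about (333,160) on its wooden stand, the rail at right from (545,0) to (480,300), and the brass pointer at (395–442,206). The cloud fits the given sizes: tab 8 x 24 mm, top at 0.177, rail top at 0.160. The hanger yaw is 16.2°, the rail yaw -5.9°.

```bash
python3 -m creep '[[[0.3,0.8,-3.5],0.12,5],[[0.3,0.8,-3.5],0.12,5],[[0.3,0.7,-3.0],0.12,5],[[0.2,0,-1.0],0.02,5],[[0,0,0],0,5]]'
```

```text
clock: 3.37
position: [0.4314, 0.2455, 0.2097]
tool_rot: [3.139, -0.016, 1.918]
force: [-0.6, 0.1, 0.2]
grip_width: 0.0499
```

```bash
python3 -m creep '[[[0.25,-1.0,0],-0.064,5],[[0,0,0],0,5]]'
python3 - <<'E'
from wl import *
i,p,D=look("w2",dict(hanger_tab=.157));P=cloud(D,i)
rect(P,"tabtop",[.38,.16,.168],[.5,.32,.182]);rect(P,"rail",[.52,.0,.152],[.7,.42,.17])
E
```

```text
clock: 3.53
position: [0.4326, 0.237, 0.2093]
tool_rot: [3.141, -0.016, 1.855]
force: [-0.7, -0.2, 0.5]
grip_width: 0.0498
3.5333 [0.4326 0.237  0.2093] [ 3.141 -0.016  1.855] 0.04979494928939827 [-0.7 -0.2  0.5]
hanger_tab 0.96 [322. 232.] [0.4327 0.2336 0.157 ]
hanger_tab 0.66 [324. 188.] [0.4257 0.2627 0.157 ]
tabtop 536 c 433.5 235.5 wh 7.3 23.8 ang 16.3 zmed 0.1772 mean [0.4331 0.2368 0.1767]
rail 5097 c 605.8 229.4 wh 204.5 15.2 ang 84.5 zmed 0.16 mean [0.6066 0.2636 0.1586]
```

```bash
python3 -m creep '[[[0.1,-0.1,-2.5],0,5],[[0,0,-2.0],0,4],[[0,0,-1.0],0,2.5],[[0,0,0],0,0],[[0,0,0],0,0],[[0,0,0],0,0],[[0,0,0],0,0],[[0,0,0],0,0]]' 60
```

```text
clock: 4.3
position: [0.4335, 0.2436, 0.1593]
tool_rot: [3.132, -0.022, 1.873]
force: [-2.5, -0.4, -3.5]
grip_width: 0.0069
```

```bash
python3 -m creep '[[[0,0,1.5],0,0],[[0,0,2.5],0,0],[[0,0,3],0,0],[[0,0,3],0,0],[[0,0,1.0],0,0],[[0,0,0],0,0]]' 80
python3 - <<'E'
from wl import *
i,p,D=look("w3",dict(hanger_tab=.25,rail_mid=.16,mark_tip=.038));P=cloud(D,i)
z=sensors.observe()["position"][2]
rect(P,"tabtop",[.38,.16,z+.008],[.5,.32,z+.03]);rect(P,"rail",[.52,.0,.157],[.7,.42,.165]);rect(P,"saddle",[.38,.16,z-.04],[.5,.32,z-.018])
import json
d=np.load("w1.npz");P=cloud(d["D"],json.load(open("w1.json")));rect(P,"rail1",[.52,.0,.157],[.7,.42,.165])
E
```

```text
clock: 4.8
position: [0.4336, 0.2436, 0.277]
tool_rot: [3.129, -0.023, 1.874]
force: [-0.4, 0.4, -1.4]
grip_width: 0.0066
4.8 [0.4336 0.2436 0.277 ] [ 3.129 -0.023  1.874] 0.006605777898459725 [-0.4  0.4 -1.4]
hanger_tab 0.59 [324. 284.] [0.442  0.2199 0.25  ]
hanger_tab 0.58 [580.   6.] [0.5115 0.3933 0.25  ]
rail_mid 0.7 [485. 282.] [0.604  0.2134 0.16  ]
mark_tip 0.64 [411. 279.] [0.5991 0.1385 0.038 ]
tabtop 2698 c 434.6 246.0 wh 31.7 35.2 ang 50.7 zmed 0.2963 mean [0.4324 0.2467 0.2941]
rail 3682 c 608.6 251.7 wh 245.2 16.3 ang 84.6 zmed 0.1605 mean [0.6105 0.2847 0.1603]
saddle 1496 c 434.7 251.7 wh 34.1 19.4 ang 11.1 zmed 0.2527 mean [0.4337 0.2553 0.2506]
rail1 4409 c 604.5 216.7 wh 292.6 14.9 ang 84.1 zmed 0.1604 mean [0.6061 0.2373 0.1603]
```

View pics/w3.png

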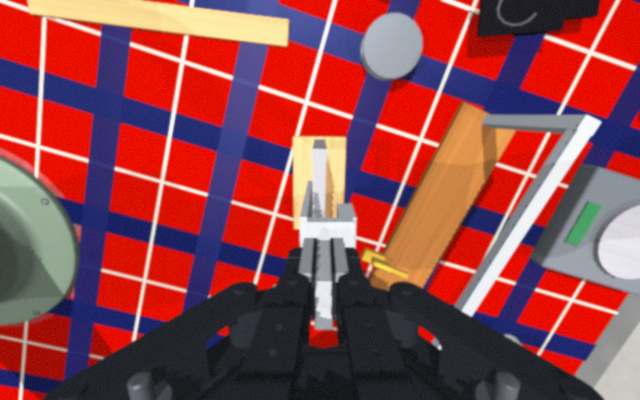

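The hanger is held in the jaws at image (325,240), and the stand is empty at (320,180). Now to just above the rail.

```bash
python3 -m creep '[[[2.9,-0.15,0],-0.07,0],[[2.9,-0.15,0],-0.07,0],[[2.9,-0.15,0],-0.07,0],[[2.9,-0.15,0],-0.07,0],[[2.9,-0.15,0],-0.07,0],[[2.4,-0.15,0],-0.05,0],[[0,0,0],0,0],[[0,0,0],0,0]]'
python3 - <<'E'
from wl import *
i,p,D=look("w4",dict(rail_mid=.16,mark_tip=.038));P=cloud(D,i)
rect(P,"railfar",[.55,.26,.157],[.7,.45,.165]);rect(P,"rail",[.55,.0,.157],[.7,.45,.165])
E
```

```text
clock: 5.67
position: [0.6051, 0.2316, 0.2608]
tool_rot: [-3.136, -0.013, 1.458]
force: [-0.7, 0.6, -1.9]
grip_width: 0.0065
5.6667 [0.6051 0.2316 0.2608] [-3.136 -0.013  1.458] 0.006538165737307522 [-0.7  0.6 -1.9]
rail_mid 0.89 [326. 224.] [0.6051 0.2148 0.16  ]
railfar 2873 c 615.4 316.8 wh 114.1 13.7 ang 84.6 zmed 0.1604 mean [0.6158 0.3222 0.1604]
rail 3863 c 602.1 233.0 wh 283.4 21.2 ang 83.9 zmed 0.1604 mean [0.6127 0.2929 0.1604]
```

View pics/w4.png

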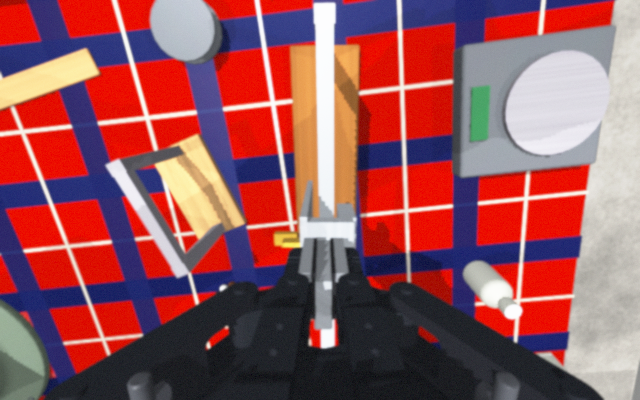

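```bash
python3 -m creep '[[[0.17,0,-1.5],0.012,0],[[0,0,-2.0],0,0],[[0,0,-1.5],0,0],[[0,0,0],0,0]]'
python3 - <<'E'
from wl import *
import json
i=json.load(open("w4.json"))
for px in[(275,241),(286,240),(298,240)]:print(atz("wrist",px,.038,i))
s=sensors.observe();print(s["position"],s["tool_rot"],s["force"])
E
```

```text
clock: 6.15
position: [0.6038, 0.2337, 0.212]
tool_rot: [-3.139, -0.017, 1.477]
force: [5.3, -1.0, -3.7]
grip_width: 0.0069
[0.5323 0.1518 0.038 ]
[0.5466 0.1516 0.038 ]
[0.5619 0.1498 0.038 ]
[0.60382566 0.23374969 0.21201398] [-3.13872483 -0.01701722  1.47650331] [ 5.2585281  -1.03980858 -3.68469609]
```

```bash
python3 -m creep '[[[0.3,0,0],-0.006,0],[[0,0,-0.8],0,0],[[0,0,0],0,0]]'
```

```text
clock: 6.4
position: [0.6063, 0.2346, 0.2054]
tool_rot: [-3.139, -0.018, 1.472]
force: [-0.6, 0.4, -2.3]
grip_width: 0.0069
```

```bash
python3 -m creep '[[[0,0,-0.6],0,0],[[0,0,-0.5],0,0],[[0,0,-0.2],0,0],[[0,0,0],0,0]]'
python3 - <<'E'
from wl import *
i,p,D=look("w5",dict(mark_tip=.038));P=cloud(D,i)
rect(P,"railfar",[.55,.27,.157],[.7,.45,.165])
E
```

```text
clock: 6.73
position: [0.6064, 0.2351, 0.1926]
tool_rot: [-3.14, -0.02, 1.472]
force: [-0.2, 0.1, -1.3]
grip_width: 0.0064
6.7333 [0.6064 0.2351 0.1926] [-3.14  -0.02   1.472] 0.00635509844110503 [-0.2  0.1 -1.3]
railfar 4246 c 614.7 314.2 wh 89.5 12.2 ang 84.6 zmed 0.1604 mean [0.6151 0.3178 0.1604]
```

View pics/w5.png

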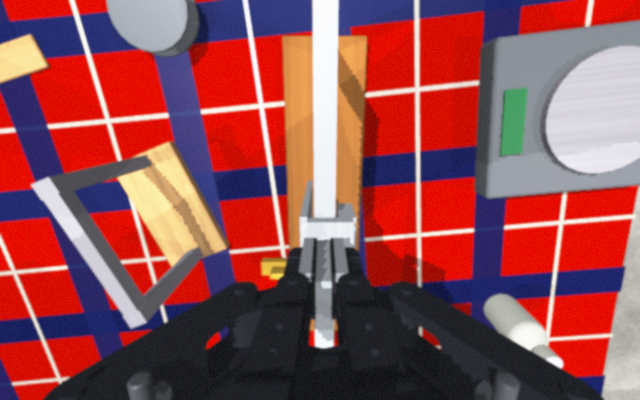

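The picture shows the rail at column 325 running through the channel (302–352) and the pointer at (275,266).

```bash
python3 -m creep '[[[0,0,-0.2],0,0],[[0,0,-0.1],0,0],[[0,0,0],0,0]]'
```

```text
clock: 7.08
position: [0.6071, 0.2352, 0.1929]
tool_rot: [3.141, -0.022, 1.472]
force: [1.4, -0.3, -2.3]
grip_width: 0.0071
```

Run:
```python
from wl import *
import json
for n in("scene","side"):
    p,D=viewer.grab_frame(n);i=viewer.camera_info(n)
    for l,z in dict(hanger_tab=.192,hanger_saddle=.16,mark_tip=.038).items():
        for r in viewer.landmark_of(l,n)[:2]:print(n,l,round(r["score"],2),np.round(r["at"]),atz(n,r["at"],z,i)[:2])
i=json.load(open("w5.json"));D=np.load("w5.npz")["D"]
for px in[(264,267),(275,266),(284,266)]:print(atz("wrist",px,.038,i),D[px[1],px[0]],atd("wrist",px,D,i))
P=cloud(D,i);rect(P,"saddle",[.55,.15,.1635],[.66,.30,.172]);rect(P,"brass",[.52,.1,.02],[.575,.2,.06])
```

```text
scene hanger_tab 0.73 [386. 174.] [0.6143 0.2221]
scene hanger_tab 0.63 [442. 190.] [0.7887 0.3418]
scene hanger_saddle 0.84 [434. 183.] [0.7233 0.3753]
scene hanger_saddle 0.69 [386. 178.] [0.6064 0.2341]
scene mark_tip 0.54 [363. 206.] [0.5883 0.148 ]
side hanger_tab 0.55 [270. 167.] [0.4775 0.1391]
side hanger_tab 0.49 [291. 151.] [0.6228 0.2312]
side hanger_saddle 0.7 [286. 160.] [0.5953 0.2265]
side hanger_saddle 0.5 [263. 166.] [0.4887 0.2229]
side mark_tip 0.61 [298. 196.] [0.5914 0.1311]
[0.5351 0.1568 0.038 ] 0.33611512 [0.5305 0.1478 0.0211]
[0.5469 0.1568 0.038 ] 0.33451688 [0.5432 0.1484 0.0222]
[0.5564 0.1558 0.038 ] 0.33502245 [0.5531 0.1472 0.0217]
saddle 1202 c 608.9 243.8 wh 18.0 29.9 ang 83.7 zmed 0.1684 mean [0.609  0.2451 0.1682]
brass 365 c 541.4 146.5 wh 16.4 29.1 ang 87.1 zmed 0.0226 mean [0.5416 0.148  0.027 ]
```

Run:
```python
from wl import *
import json
for n in("w1","w3","w4","w5"):
    i=json.load(open(n+".json"));z=np.load(n+".npz");D=z["D"];p=z["p"]
    hsv=cv2.cvtColor(p,cv2.COLOR_BGR2HSV);m=(hsv[...,0]>18)&(hsv[...,0]<32)&(hsv[...,1]>170)&(hsv[...,2]>120)
    P=cloud(np.where(m,D,0),i);S=P[(abs(P[:,0]-.56)<.06)&(abs(P[:,1]-.145)<.04)]
    B=S-[.605,.2174,0];a=B@[.1028,.9947,0];x=B@[.9947,-.1028,0]
    print(n,len(S),"along med",np.median(a).round(4),np.percentile(a,[3,97]).round(4),"across",np.percentile(x,[3,97]).round(4),"ridge",np.median(a[S[:,2]>.03]).round(4) if (S[:,2]>.03).any() else None, np.percentile(S[:,2],[5,50,95]).round(3))
    T=cloud(D,i);zt=.1926 if n=="w5" else .2608
    if n in("w4","w5"):
        rel=T-np.array([.6064,.2351,0] if n=="w5" else [.6051,.2316,0]);a=rel@[.1028,.9947,0];x=rel@[.9947,-.1028,0];h=rel[:,2]-zt
        for nm,lo,hi in(("plate",-.0135,-.0085),("back",.010,.019),("saddletop",-.008,.009)):
            k=(x>lo)&(x<hi)&(abs(a)<.05)&(h>-.028)&(h<-.016);print(nm,k.sum(),np.percentile(a[k],[1,99]).round(4) if k.any() else "")
```

```text
w1 225 along med -0.0896 [-0.0986 -0.0748] across [-0.0657  0.0034] ridge -0.0777 [0.    0.014 0.039]
w3 337 along med -0.0748 [-0.085  -0.0695] across [-0.069  -0.0074] ridge -0.0752 [0.018 0.023 0.039]
w4 223 along med -0.0745 [-0.0832 -0.0696] across [-0.0682 -0.0399] ridge -0.0749 [0.019 0.022 0.037]
plate 220 [0.0006 0.0179]
back 299 [-0.      0.0146]
saddletop 639 [0.0042 0.0149]
w5 318 along med -0.0745 [-0.0838 -0.0696] across [-0.0681 -0.0445] ridge -0.075 [0.017 0.022 0.038]
plate 225 [0.0008 0.018 ]
back 292 [0.0002 0.0151]
saddletop 647 [0.0042 0.015 ]
```

Hanger is 86 mm to the +y side of the mark (mark at about (0.5975, 0.1423)). Slide now.

```bash
python3 -m creep '[[[-0.12,-1.2,0],0,0],[[-0.12,-1.2,0],0,0],[[-0.12,-1.2,0],0,0],[[-0.12,-1.2,0],0,0],[[-0.12,-1.2,0],0,0],[[0,0,0],0,0],[[0,0,0],0,0]]'
```

```text
clock: 8.07
position: [0.6005, 0.1708, 0.1925]
tool_rot: [3.141, -0.023, 1.472]
force: [-0.3, 0.8, -1.4]
grip_width: 0.0065
```

```bash
python3 -m creep '[[[-0.1,-1.0,0],0,0],[[-0.1,-0.9,0],0,0],[[0,0,0],0,0],[[0,0,0],0,0]]'
```

```text
clock: 8.4
position: [0.5984, 0.1507, 0.1925]
tool_rot: [3.141, -0.023, 1.473]
force: [0.0, 1.7, -1.3]
grip_width: 0.0067
```

```bash
python3 -m creep '[[[0,-0.12,-0.1],0,0],[[0,0,0],0,0]]'
python3 - <<'E'
from wl import *
i,p,D=look("w6",{})
hsv=cv2.cvtColor(p,cv2.COLOR_BGR2HSV);m=(hsv[...,0]>18)&(hsv[...,0]<32)&(hsv[...,1]>170)&(hsv[...,2]>120)
P=cloud(np.where(m,D,0),i);S=P[(abs(P[:,0]-.56)<.06)&(abs(P[:,1]-.145)<.04)]
B=S-[.605,.2174,0];a=B@[.1028,.9947,0]
if len(S):print(len(S),np.percentile(a,[3,50,97]).round(4))
T=cloud(D,i);B=T-[.605,.2174,0];a=B@[.1028,.9947,0];x=B@[.9947,-.1028,0]
for lo,hi in((-.0135,-.0085),(.010,.019)):
    k=(x>lo)&(x<hi)&(abs(a+.0755)<.05)&(T[:,2]>.163)&(T[:,2]<.175);print(k.sum(),np.percentile(a[k],[1,99]).round(4) if k.any() else "")
E
```

```text
clock: 8.57
position: [0.5986, 0.151, 0.1926]
tool_rot: [3.14, -0.026, 1.474]
force: [-0.4, -0.3, -2.3]
grip_width: 0.0068
8.5667 [0.5986 0.151  0.1926] [ 3.14  -0.026  1.474] 0.006771874456091631 [-0.4 -0.3 -2.3]
421 [-0.0835 -0.075  -0.07  ]
216 [-0.066  -0.0486]
325 [-0.0665 -0.0515]
```

```bash
python3 -m creep '[[[-0.02,-0.25,0],0,0],[[0,0,0],0,0]]'
```

```text
clock: 8.78
position: [0.5985, 0.1491, 0.1925]
tool_rot: [3.14, -0.026, 1.475]
force: [0.3, -1.7, -0.3]
grip_width: 0.0069
```

```bash
python3 -m creep '[[[0,0,0],0,3.5],[[0,0,0],0,3.5],[[0,0,0],0,3.5],[[0,0,0],0,3.5],[[0,0,1.5],0,3.5],[[0,0,2.5],0,3.5],[[0,0,3.5],0,4],[[0,0,3.5],0,5],[[0,0,0],0,5]]'
python3 - <<'E'
from wl import *
i,p,D=look("w7",{});T=cloud(D,i)
rect(T,"tab",[.55,.08,.20],[.65,.2,.22])
hsv=cv2.cvtColor(p,cv2.COLOR_BGR2HSV);m=(hsv[...,0]>18)&(hsv[...,0]<32)&(hsv[...,1]>170)&(hsv[...,2]>120)
P=cloud(np.where(m,D,0),i);S=P[(abs(P[:,0]-.56)<.06)&(abs(P[:,1]-.145)<.04)];B=S-[.605,.2174,0];a=B@[.1028,.9947,0];print(np.percentile(a,[3,50,97]).round(4))
E
```

```text
clock: 9.53
position: [0.5965, 0.1479, 0.3042]
tool_rot: [-3.138, -0.021, 1.474]
force: [0.2, 0.4, 0.1]
grip_width: 0.0501
9.5333 [0.5965 0.1479 0.3042] [-3.138 -0.021  1.474] 0.05010769071049224 [0.2 0.4 0.1]
tab 323 c 598.1 142.9 wh 23.9 7.3 ang 84.5 zmed 0.212 mean [0.5982 0.1442 0.2114]
[-0.0842 -0.0751 -0.07  ]
```

View pics/w7.png

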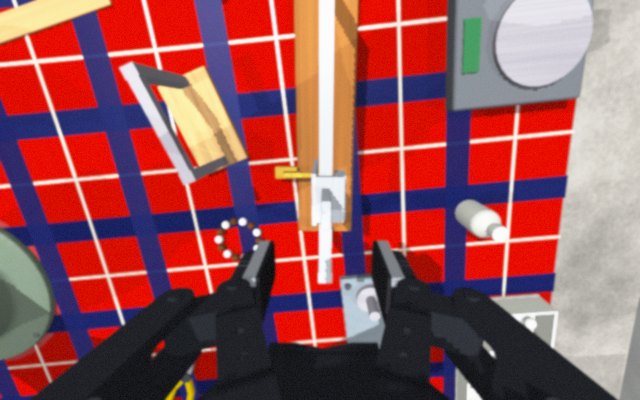

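Tab centre is (0.598,0.143), 0–1 mm from the mark along the rail, with its top at 0.212, so it is hung and released. The picture shows the hanger at (327,195) with the pointer at (290,173). Now above the lever.

```bash
python3 -m creep '[[[-1.6,-3.0,0],0.02,5],[[-1.6,-3.0,0],0.02,5],[[-1.6,-3.0,0],0.02,5],[[-1.6,-3.0,-0.5],0.02,5],[[-1.6,-3.0,-0.5],0.02,5],[[-1.6,-3.0,-1],0.02,5],[[-1.6,-3.0,-1],0.02,5],[[-1.6,-3.0,-1],0,5],[[-1.6,-3.0,-1],0,5],[[0,0,0],0,5],[[0,0,0],0,5]]'
python3 - <<'E'
from wl import *
i,p,D=look("w8",dict(lever_balance=.024,lever_hub=0,lever_roller=0,post_top=.062));T=cloud(D,i)
rect(T,"hub",[.38,-.14,.033],[.53,-.02,.045]);rect(T,"bar",[.38,-.25,.026],[.53,-.1,.0345]);rect(T,"post",[.58,-.13,.05],[.72,0,.075]);rect(T,"fork",[.58,-.32,.03],[.72,-.2,.06])
E
```

```text
clock: 10.5
position: [0.4392, -0.1298, 0.2436]
tool_rot: [-3.131, -0.021, 1.626]
force: [0.9, 0.4, 0.3]
grip_width: 0.0498
10.5 [ 0.4392 -0.1298  0.2436] [-3.131 -0.021  1.626] 0.04975789929764439 [0.9 0.4 0.3]
lever_balance 0.72 [331. 173.] [ 0.4461 -0.1252  0.024 ]
lever_balance 0.31 [333. 126.] [ 0.4446 -0.0705  0.024 ]
lever_hub 0.82 [332. 123.] [ 0.444  -0.0683  0.    ]
lever_roller 0.63 [332. 263.] [ 0.4562 -0.257   0.    ]
post_top 0.61 [536. 138.] [ 0.6504 -0.0708  0.062 ]
hub 1007 c 438.0 -93.4 wh 88.9 43.1 ang 79.8 zmed 0.0362 mean [ 0.4425 -0.0737  0.036 ]
bar 1321 c 448.7 -174.8 wh 13.0 150.6 ang 3.8 zmed 0.0321 mean [ 0.4486 -0.1708  0.0321]
post 335 c 648.7 -70.7 wh 16.4 16.2 ang 79.6 zmed 0.0619 mean [ 0.6469 -0.0705  0.0602]
fork 346 c 653.1 -255.3 wh 17.0 55.8 ang 89.6 zmed 0.0406 mean [ 0.6549 -0.2531  0.0388]
```

View pics/w8.png

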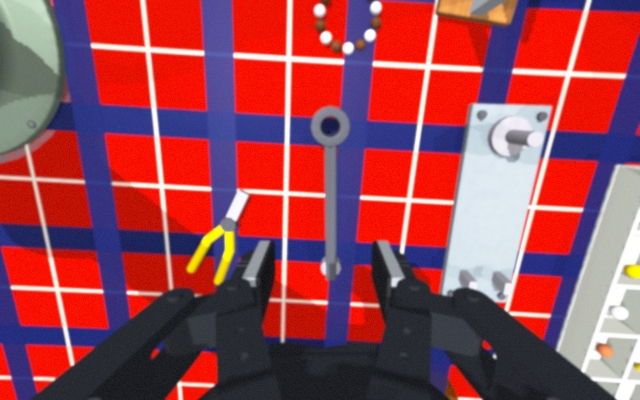

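The close wrist view shows one lever: hub at (331,126), bar down to the roller at (331,267). The bender is at right, post top at (535,138) and prongs at about (470,283) and (502,283). This lever is 0.46 m from the base. The other, at scene px (160,249), is 0.71 m away, so this is the one meant. Refining hub and bed numbers from the same frame.

Run:
```python
from wl import *
import json
i=json.load(open("w8.json"));T=cloud(np.load("w8.npz")["D"],i)
rect(T,"hub",[.4,-.1,.034],[.48,-.04,.045]);rect(T,"bed",[.56,-.34,.009],[.74,.02,.015])
S=T[np.all((T>[.4,-.105,.034])&(T<[.48,-.04,.045]),1)];c,r=cv2.minEnclosingCircle((S[:,:2]*1000).astype(np.float32));print(c,r)
S=T[np.all((T>[.4,-.24,.030])&(T<[.48,-.1,.0345]),1)];k=np.polyfit(S[:,1],S[:,0],1);print("bar line x=",k,"yaw",np.arctan2(-1,-k[0]),"x at hub",np.polyval(k,-.071))
S=T[np.all((T>[.58,-.32,.036])&(T<[.72,-.2,.046]),1)]
for q in(S[S[:,0]<.653],S[S[:,0]>=.653]):print("prong",len(q),q.mean(0).round(4),q.min(0).round(4),q.max(0).round(4))
```

```text
hub 923 c 442.0 -70.7 wh 42.8 42.6 ang 39.0 zmed 0.0363 mean [ 0.4422 -0.0702  0.0362]
bed 11745 c 651.5 -165.0 wh 91.8 259.2 ang 1.3 zmed 0.0124 mean [ 0.6489 -0.1536  0.0124]
(442.11578369140625, -75.66560363769531) 26.443510055541992
bar line x= [-0.06665926  0.43733056] yaw -1.504235533782594 x at hub 0.44206336796090784
prong 106 [ 0.6307 -0.2521  0.0412] [ 0.6253 -0.2587  0.0361] [ 0.6373 -0.247   0.0436]
prong 142 [ 0.6743 -0.2541  0.0412] [ 0.67   -0.264   0.0361] [ 0.6804 -0.247   0.0446]
```

```bash
python3 -m creep '[[[0.3,0.2,-2],0.01,5],[[0.35,0.2,-3],0,5],[[0,0,-3],0,5],[[0,0,-3],0,5],[[0,0,-3],0,5],[[0,0,-2],0,5],[[0,0,0],0,5],[[0,0,0],0,5]]' 120
python3 - <<'E'
from wl import *
i,p,D=look("w9",{});T=cloud(D,i)
S=T[np.all((T>[.4,-.115,.028])&(T<[.48,-.1,.0345]),1)];print(len(S),S.mean(0))
rect(T,"hub",[.4,-.1,.034],[.48,-.04,.045])
E
```

```text
clock: 11.42
position: [0.4525, -0.1175, 0.0793]
tool_rot: [-3.139, -0.021, 1.653]
force: [0.4, -0.7, 0.4]
grip_width: 0.05
11.4167 [ 0.4525 -0.1175  0.0793] [-3.139 -0.021  1.653] 0.04996195723942466 [ 0.4 -0.7  0.4]
498 [ 0.44412981 -0.10723718  0.03211061]
hub 3182 c 441.7 -70.7 wh 42.8 42.8 ang 61.9 zmed 0.0362 mean [ 0.4417 -0.07    0.0362]
```

```bash
python3 -m creep '[[[-0.68,-0.8,-1.5],-0.016,5],[[0,0,0],0,5],[[0,0,0],0,5]]'
```

```text
clock: 11.72
position: [0.4486, -0.1248, 0.0682]
tool_rot: [3.138, -0.021, 1.639]
force: [0.3, -0.3, 0.1]
grip_width: 0.0499
```

```bash
python3 -m creep '[[[-0.3,-0.2,-1.5],0,5],[[0,0,-1.5],0,5],[[0,0,0],0,5],[[0,0,0],0,5]]'
```

```text
clock: 12.05
position: [0.45, -0.126, 0.0432]
tool_rot: [3.129, -0.02, 1.642]
force: [-0.4, 0.2, -0.4]
grip_width: 0.0502
```

```bash
python3 -m creep '[[[-0.5,0,-1.2],0,5],[[-0.1,0,-1.0],0,5],[[0,0,0],0,5],[[0,0,0],0,5]]'
```

```text
clock: 12.38
position: [0.447, -0.1256, 0.0247]
tool_rot: [3.124, -0.019, 1.644]
force: [0.4, 0.8, 0.8]
grip_width: 0.0502
```

```bash
python3 -m creep '[[[-0.25,0,-0.7],0,5],[[0,0,0],0,4],[[0,0,0],0,2],[[0,0,0],0,1],[[0,0,0],0,0.5],[[0,0,0],0,0.5],[[0,0,0],0,0.5],[[0,0,0],0,0.5],[[0,0,0],0,0.5]]' 120
```

```text
clock: 13.13
position: [0.4453, -0.1255, 0.019]
tool_rot: [3.122, -0.019, 1.644]
force: [0.5, -1.3, -2.0]
grip_width: 0.0121
```

```bash
python3 -m creep '[[[0,0,1],0,0.5],[[0,0,2],0,0.5],[[0,0,3],0,0.5],[[0,0,3],0,0.5],[[0,0,2],0,0.5],[[0,0,0],0,0.5],[[0,0,0],0,0.5]]'
python3 - <<'E'
from wl import *
i,p,D=look("w10",{});T=cloud(D,i);s=sensors.observe();q=s["position"];print(np.round(s["moment"],2))
rect(T,"hubtop",[q[0]-.05,q[1]+.03,q[2]+.008],[q[0]+.05,q[1]+.09,q[2]+.03])
S=T[np.all((T>[q[0]-.04,q[1]+.03,q[2]+.010])&(T<[q[0]+.04,q[1]+.09,q[2]+.03]),1)];print("plane z~x,y",np.linalg.lstsq(np.c_[S[:,:2]-S[:,:2].mean(0),np.ones(len(S))],S[:,2],rcond=None)[0])
E
```

```text
clock: 13.72
position: [0.4424, -0.1252, 0.1356]
tool_rot: [3.126, -0.021, 1.642]
force: [-0.1, -0.3, -6.9]
grip_width: 0.0119
13.7167 [ 0.4424 -0.1252  0.1356] [ 3.126 -0.021  1.642] 0.011934107136965954 [-0.1 -0.3 -6.9]
[-0.04 -0.07 -0.01]
hubtop 7914 c 437.9 -70.7 wh 44.4 43.3 ang 53.0 zmed 0.1529 mean [ 0.4381 -0.0702  0.1526]
plane z~x,y [0.00210531 0.0271174  0.15269062]
```

```bash
python3 -m creep '[[[1.5,0,0],-0.008,0.5],[[2.5,0,0],-0.008,0.5],[[2.8,0,0],-0.008,0.5],[[2.8,0,0],-0.008,0.5],[[2.8,0,0],-0.008,0.5],[[2.8,0,0],-0.008,0.5],[[2.5,0,0],0,0.5],[[1.5,0,0],0,0.5],[[0,0,0],0,0.5],[[0,0,0],0,0.5]]'
```

```text
clock: 14.6
position: [0.6349, -0.1231, 0.1186]
tool_rot: [-3.135, -0.028, 1.59]
force: [-1.2, 0.7, -6.4]
grip_width: 0.0121
```

```bash
python3 -m creep '[[[1.3,-0.25,0],0,0.5],[[0.2,0,0],0,0.5],[[0,0,0],0,0.5],[[0,0,0],0,0.5]]'
cat > lk.py <<'E'
from wl import *
import sys
i,p,D=look(sys.argv[1],{});T=cloud(D,i);s=sensors.observe();q=s["position"]
rect(T,"hubtop",[q[0]-.05,q[1]+.03,q[2]+.008],[q[0]+.05,q[1]+.09,q[2]+.03])
S=T[np.all((T>[q[0]-.04,q[1]+.03,q[2]+.010])&(T<[q[0]+.04,q[1]+.09,q[2]+.03]),1)];print("plane",np.linalg.lstsq(np.c_[S[:,:2]-S[:,:2].mean(0),np.ones(len(S))],S[:,2],rcond=None)[0].round(4))
rect(T,"far bar",[q[0]-.03,q[1]-.16,q[2]-.01],[q[0]+.03,q[1]-.02,q[2]+.03]);rect(T,"post",[.62,-.1,.05],[.68,-.04,.07])
for c in("scene","side"):
    p,D=viewer.grab_frame(c);cv2.imwrite(f"pics/{sys.argv[1]}_{c}.png",p)
    for l,z in dict(lever_hub=q[2]-.019,lever_roller=q[2]-.019,lever_balance=q[2]+.005,hanger_tab=.192).items():
        for r in viewer.landmark_of(l,c)[:2]:
            if r["score"]>.4:print(c,l,round(r["score"],2),np.round(r["at"]),atz(c,r["at"],z))
E
python3 lk.py w11
```

```text
clock: 14.93
position: [0.6459, -0.1257, 0.1133]
tool_rot: [-3.127, -0.03, 1.588]
force: [0.2, 1.1, -4.9]
grip_width: 0.0118
14.9333 [ 0.6459 -0.1257  0.1133] [-3.127 -0.03   1.588] 0.011790648299824381 [ 0.2  1.1 -4.9]
hubtop 7877 c 645.4 -71.3 wh 43.6 44.4 ang 43.4 zmed 0.131 mean [ 0.645  -0.0708  0.1307]
plane [-0.0254  0.035   0.1308]
far bar 751 c 646.3 -153.4 wh 13.8 15.3 ang 0.4 zmed 0.126 mean [ 0.6462 -0.1527  0.1259]
post 471 c 649.3 -71.4 wh 13.6 15.4 ang 49.2 zmed 0.0623 mean [ 0.6493 -0.0714  0.0623]
scene lever_hub 0.93 [325. 228.] [ 0.6497 -0.0749  0.0943]
scene lever_hub 0.53 [166. 262.] [ 0.5031 -0.6127  0.0943]
scene lever_roller 0.72 [281. 247.] [ 0.6455 -0.251   0.0943]
scene lever_roller 0.71 [148. 230.] [ 0.3267 -0.6257  0.0943]
scene lever_balance 0.73 [311. 228.] [ 0.6424 -0.1266  0.1183]
scene lever_balance 0.64 [160. 248.] [ 0.4549 -0.6142  0.1183]
scene hanger_tab 0.81 [437. 188.] [0.7731 0.3339 0.192 ]
scene hanger_tab 0.58 [367. 180.] [0.6027 0.1421 0.192 ]
side lever_hub 0.76 [339. 201.] [ 0.6455 -0.0714  0.0943]
side lever_hub 0.56 [394. 352.] [ 0.3519 -0.6527  0.0943]
side lever_roller 0.55 [374. 224.] [ 0.6481 -0.2598  0.0943]
side lever_balance 0.88 [346. 198.] [ 0.6535 -0.101   0.1183]
side lever_balance 0.88 [380. 363.] [ 0.296  -0.6666  0.1183]
side hanger_tab 0.6 [269. 165.] [0.4794 0.1541 0.192 ]
```

```bash
python3 -m creep '[[[0.2,0,3],0,0.5],[[0.2,0,0],0.005,0.5],[[0,0,0],0,0.5]]'; python3 -m creep '[[[0,0,-0.8],0,0.5],[[0,0,-0.8],0,0.5],[[0,0,-0.6],0,0.5],[[0,0,0],0,0.5],[[0,0,0],0,0.5]]'
```

```text
clock: 15.73
position: [0.6504, -0.1255, 0.1445]
tool_rot: [-3.127, -0.03, 1.594]
force: [-0.6, -0.4, -7.3]
grip_width: 0.012
clock: 16.15
position: [0.6495, -0.1253, 0.1182]
tool_rot: [-3.125, -0.03, 1.593]
force: [1.1, 0.4, -5.3]
grip_width: 0.0117
```

```bash
python3 -m creep '[[[0,0,-0.6],0,0.5],[[0,0,0],0,0.5],[[0,0,0],0,0.5],[[0,0,0],0,0.5]]'; python3 lk.py w12
python3 - <<'E'
import cv2,numpy as np
a=cv2.imread("pics/w12_side.png")[100:280,220:430];w=cv2.imread("pics/w12.png")
cv2.imwrite("pics/fin.png",np.hstack([cv2.resize(a,(400,343)),cv2.resize(w,(400,343))]))
E
```

```text
clock: 16.48
position: [0.649, -0.1253, 0.1106]
tool_rot: [-3.123, -0.03, 1.593]
force: [-0.7, -0.2, -5.5]
grip_width: 0.0124
16.4833 [ 0.649  -0.1253  0.1106] [-3.123 -0.03   1.593] 0.012385333387667018 [-0.7 -0.2 -5.5]
hubtop 7894 c 647.6 -70.9 wh 44.4 43.4 ang 47.9 zmed 0.1283 mean [ 0.6479 -0.0703  0.128 ]
plane [-0.0292  0.0349  0.1281]
far bar 738 c 649.6 -152.8 wh 13.7 14.8 ang 0.4 zmed 0.1233 mean [ 0.6495 -0.1524  0.1232]
post 543 c 649.7 -71.1 wh 14.9 15.3 ang 1.5 zmed 0.0623 mean [ 0.6497 -0.0708  0.0623]
scene lever_hub 0.7 [324. 232.] [ 0.6628 -0.0873  0.0917]
scene lever_hub 0.66 [168. 263.] [ 0.5077 -0.6063  0.0917]
scene lever_roller 0.77 [282. 248.] [ 0.6497 -0.2487  0.0917]
scene lever_roller 0.57 [146. 231.] [ 0.3247 -0.6337  0.0917]
scene lever_balance 0.67 [312. 230.] [ 0.6511 -0.1281  0.1157]
scene lever_balance 0.62 [160. 251.] [ 0.4647 -0.615   0.1157]
scene hanger_tab 0.65 [437. 188.] [0.7713 0.3362 0.192 ]
scene hanger_tab 0.57 [369. 179.] [0.6027 0.1486 0.192 ]
side lever_hub 0.84 [397. 354.] [ 0.3565 -0.6583  0.0917]
side lever_hub 0.64 [338. 203.] [ 0.6328 -0.078   0.0917]
side lever_roller 0.8 [374. 224.] [ 0.649  -0.2556  0.0917]
side lever_roller 0.59 [252. 205.] [0.3675 0.0817 0.0917]
side lever_balance 0.67 [383. 361.] [ 0.3063 -0.6657  0.1157]
side hanger_tab 0.54 [300. 163.] [0.5915 0.1129 0.192 ]
side hanger_tab 0.47 [270. 162.] [0.4973 0.1828 0.192 ]
```

View pics/fin.png

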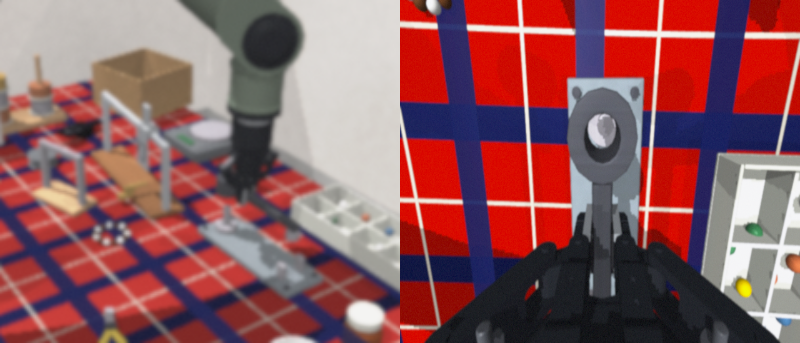

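The hub is over the post, which shows inside the bore at right image (601,130). The bystanders in view look undisturbed. Handing in.

Run:
```python
from workcell import ticket
print(ticket.job_done())
```

```text
the job is handed in; nothing more can be done
None
```

I completed both parts and handed the job in at 16.5 s, with the lever still held above the bender.

- **Hanger:** I lifted the aluminium hanger off its stand and hooked it on the rail 86 mm to the robot's left of the pointer. I then slid it to the mark and released it. After release its tab measured within 1–2 mm of the pointer along the rail. The tab's top was at 0.212 m, which fits the saddle resting on the rail.
- **Lever:** I gripped the nearer of the two levers at its balance point with 120 N and carried it over the bender. In the last look:
  - The hub centre was about 1.5–2 mm from the post axis.
  - The hub's underside was at about 0.092 m, giving 30 mm clearance.
  - The lever's direction matched the line from post to fork to within about 0.01 rad.

**Checks that disagreed:**
- **Tilt of the lever:** The tool angles and the hub-top plane fit suggest about 2°. The bar height compared with the hub suggests under 1°. I tried one raise-and-lower to correct it, which changed nothing, so I left it.
- **Network detections:** In the fixed cameras these scattered by 1–2 cm for the hub and up to about 3 cm for the hanger tab, so I relied on the wrist depth readings.
- **Bystanders:** I judged these undisturbed from the last pictures only and did not measure them.

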